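Let the grill's grate down off its ratchet pawl

TASK

The grate of the table-top grill hangs raised on its ratchet: flip the pawl's lever over to the lowering side, take the crank by its handle, wind up a touch until the pawl lets go, and let the crank turn back slowly with the load in hand all the way, so that the grate never drops. Feel for the moment when the grate sits on the stop collar of its column and do not force the crank on past it, nor against the engaged pawl; then let go and flip the lever back so that the pawl lies in the ratchet wheel again. Work only with the lever and the crank, keep off the grate itself, and leave the other things on the bench where they stand.

Things in the scene. Friction and masses are not known exactly. Their poses are not given: they have to be found in the camera images.
- grill: cold table-top grill, fixed. Origin on the bench under the crank's shaft; z up, y along the shaft towards the handle, x across (away from the robot within 12 degrees). The winder's two steel cheek plates stand at y = -36 to 36 mm, 158 mm tall, the firebox at y = -70 to -330 mm, 145 mm tall, the grate over it. From y = 100 to 215 mm only the crank's handle.
- column (a point): point on the axis of the 25 mm thick steel column on which the grate slides, 370 mm tall, at x = 60, y = 0, z = 100 mm in the grill's frame. Around it, under the grate's sleeve, a stop collar (42 mm across, 18 mm tall) is clamped, its rubber face on a stiff spring that gives 1 to 2 mm under the grate. Its top is anywhere from 185 to 213 mm above the bench: not measured.
- shaft (a point): centre of the saw-toothed steel ratchet wheel (16 teeth, 86 mm across), on the crank's axis: x = 0, y = 46, z = 120 mm in the grill's frame. The axis is level, along the grill's y. The flat crank arm turns at y = 77 to 84 mm.
- grip (a point): centre of the crank's handle: a round wooden grip 26 mm thick, from y = 96 to 212 mm in the grill's frame (this point at 155), level, parallel to the shaft, free to spin on its spindle, 85 mm from the axis, circling in an upright plane. Can be pinched across from above.
- crank (a joint): rad; grows as the crank turns back and the grate comes down (top of the circle moving to the grill's +x), 25 mm of grate per rad. In the grill's frame the handle is at x = 85 sin(q - 1.2), z = 120 + 85 cos(q - 1.2) mm. Starts at about 0.03, hanging on the pawl; winding up it stops dead at -0.6. The grate's weight turns it back with 2 to 7 N at the handle; only pawl or hand holds it.
- lever (a joint): pawl's lever, rad: 0 = holding (leans to the grill's -x, as at the start), 0.6 = lowering (leans to +x); friction keeps it where it is left (2 to 3 N at the knob). A spring joins it to the pawl: at 0 it presses the pawl into the wheel; at 0.6 it pulls it out, but the loaded undercut tooth traps the pawl until the crank is wound up 0.05 to 0.2 rad.
- knob (a point): middle of the lever's knob: a level black pin 14 mm thick, from y = 56 to 98 mm in the grill's frame (this point at 80), 75 mm above the pawl's pin, about which it swings. Lever at 0: x = 26, z = 252 mm; at 0.6: x = 70, z = 252 mm. To be pushed along x, or straddled, by finger tips from above.
- pawl: steel pawl, a 50 mm bar at y = 41 to 51 mm in the grill's frame, reaching from its pin to -x onto the top of the ratchet wheel. Origin on the pin's axis at x = 48, z = 180 mm. It carries 10 to 20 N; over 80 N is forcing it.
- pawl_tip (a point): tip of the pawl; 38 to 47 mm from shaft when it lies in the wheel, 52 mm or more when it is clear
- grate: grate of steel bars, 260 by 256 mm, with its sleeve (44 mm across, 60 mm tall) on the column; 1.3 to 2 kg. Origin under the sleeve's middle, 260 mm - 25 mm x crank angle above the bench. When the sleeve lands on the collar the pull at the crank's handle falls to nothing; 8 N of pushing on there is still harmless, 15 N is not (60 N on the grate). A fall of over 2 mm is too fast.
- pot: lidded turquoise ceramic pot, 144 mm across, 145 mm tall, origin under its centre; bystander, leave alone
- cruet_oil: stoppered glass cruet, 64 mm across, 141 mm tall, origin under its centre; bystander beyond the free end of the crank's handle, leave alone
- cruet_vinegar: the other stoppered glass cruet, same size, origin under its centre; bystander, leave alone
- bowl: small terracotta bowl, 80 mm across, 35 mm tall, origin under its centre; bystander beyond the free end of the crank's handle, leave alone
- trivet: folded stainless steel trivet, two flat bars 190 mm long lying along its x axis, 25 mm tall, origin under its centre; bystander, leave alone

How it is judged:
On the way, in this order (a step that is already met when the one before it is completed fails the run):
1. the pawl's lever is over on the lowering side (value of joint lever above 0.45 rad), for 0.2 s.
2. the grate has been let down and sits still on the stop collar (contact force between grate and anything else above 6 N and linear speed of grate below 0.01 m/s), for 0.3 s.
At the end, for the whole second after the job is handed in: the grate sits still on its stop collar (resting on it with more than 6 N, under 10 mm/s), the lever is back on the holding side (within 0.12 rad) and the pawl's tip lies in the ratchet wheel (within 50 mm of its centre) (all of step 2 and value of joint lever below 0.12 rad and distance between pawl_tip and shaft below 0.05 m); the robot touches nothing.
It fails at once if the grate runs or drops: faster than 0.12 m/s (linear speed of grate above 0.12 m/s).
It fails at once if the grate is forced onto the collar or dropped on it: more than 60 N on the grate (contact force between grate and anything else above 60 N).
It fails at once if the crank is forced against the pawl: more than 80 N on the pawl (contact force between pawl and anything else above 80 N).
It fails at once if the robot pushes on the grate itself (more than 1 N) (contact force between any of the fingers, the arm and grate above 1 N).
It fails at once if another thing on the bench is moved by more than 30 mm (distance of any of pot, cruet_oil, cruet_vinegar, bowl, trivet from where it was at the start of the episode above 0.03 m).
It also fails if it takes over 72 s, if anything falls off the work surface, if the arm or the gripper's body presses on something with over 40 N, if the wrist force passes 120 N, or if a joint passes its speed limit or range.

ROBOT

A 7-joint arm with a two-finger parallel gripper is mounted at the origin on the work surface. World frame = base frame: x ahead of the robot, y to its left, z up, the work surface at z = 0. Lengths are in m, angles in rad, forces in N, time in s.
With the tool pointing down it reaches from about 0.425 to 0.975 m from the base axis. Payload 16.7 kg.
Tool frame: the origin (TCP) lies at the very end of the fingers, on their centre line; the grasp point (between the pads) lies 19 mm behind it; z points along the fingers, x is the direction in which the jaws open and shut, and the axes are right-handed (so a half turn about z gives the same grasp; the last joint's range is limited). The gripper opens to 85 mm and grips with 20 to 120 N. Pads are 22 mm wide; open, the fingers measure 114 mm over their backs; the gripper's body (76 mm by 85 mm) begins 54 mm behind the grasp point. The pads swing forward as they close: fully open they stand 13 mm farther back than shut.
Start: joints at [1.177, 0.426, 0.074, 1.606, -0.034, 1.111, -0.067], TCP at [0.164, -0.655, 0.231] pointing down, gripper open.
Joint ranges: [-2.85, 2.85], [-0.5, 2.14], [-1.23, 1.37], [0.21, 2.46], [-1.02, 4.16], [0.16, 2.05], [-2.73, 2.73]. Speed limits (rad/s): [1.89, 1.89, 2.39, 2.39, 3.01, 3.01, 3.01].

INTERFACE

Orientations are given as a rotation vector (axis times angle).
In Python, from station import arm gives the robot as it stands. The module is installed in compiled form; this text tells all that it offers.
- The arm moves only by the tool apply_moves, never from a script. Its arguments are lists of equal length, an entry for each row: "delta_pos": the shift along the tool's x, y, z scaled (see below), a list of three; "spin": the turn about the tool's z scaled (see below); "jaw": the opening, from 0 (shut) to 1 (fully open). A call has exactly 10 rows; each row shifts and turns the commanded pose from where the row before left it, along the tool's axes as they then stand; what a row does not reach is not made up. The controller multiplies each number of a shift by 0.03 m and each number of a turn by 0.08 rad. A row lasts 1/12 s, in which the tool goes at most 41.7 mm and 7.16 degrees, less where a joint would pass 70% of its speed; a pose out of reach is approached as far as the arm can. A call with a number of a shift or a turn outside -1 to 1 is refused whole. A call with a gripper value outside its range is refused whole. The fingers move at their own pace and stop on an object; "squeeze" is the grip in N (left out, the last holds). Time passes only in rows, so rows that do not move let the fingers close, or fill a call up. It gives the time, the measured TCP pose, the force and the opening at its end, in the units of the state.
- arm.observe(): the state, without advancing time (a new reading comes with each control period).
- arm.snapshot(name): name is "side" or "top"; returns a dict with "image" (420x560x3 uint8, blue, green, red), "camera_matrix" (3x3 intrinsics, pixels), "rvec" (rotation vector, rad) and "tvec" (3), from world to camera coordinates, as OpenCV has them. Camera axes: x right, y down, z forward; pixel columns grow to the right and rows downward; lengths in m; the calibration is good to about 2 mm. A picture is of the moment at which its call begins. There is no depth.
- arm.finish_job(): hands the job in, once; it reports no verdict.
The state is a dict: "t": time; "joint_positions": joint angles; "joint_velocities": joint speeds; "joint_efforts": joint torques, N m; "eef_pos": TCP position; "tool_rot": TCP orientation; "wrist_force": force on the tool from outside, world axes, zero at the start; "torque": the same for the moment, N m; "gripper_width": finger opening in m.
Only numpy, scipy, OpenCV 4.12 (cv2) and the standard library are available. Lean on these libraries where they do the work, as an engineer would, in place of code of your own. Each camera call takes 0.05 s, during which the arm holds its last target. There are 200 camera calls.

## Working session

There is one attempt and no reset: what is moved stays moved. The work goes in short steps, Python scripts to look and compute and a tool call to move; the robot and the scene stay as the last step left them, time stands still between calls to the robot, and variables do not carry over. Pictures are saved under pics/ and viewed, about 8 in all and at most 12, crops included, and the job is handed in when it is done.

Besides the shell and the picture viewer there is one more tool, called after ">>>" as name(argument=value, ...) on one line, values as JSON. apply_moves: Moves the arm, as the interface text tells. Its arguments: {"type":"object","properties":{"delta_pos":{"type":"array"},"spin":{"type":"array"},"jaw":{"type":"array"},"squeeze":{"type":"number"}},"required":["delta_pos","spin","jaw"]}

```bash
mkdir -p pics
cat > h.py <<'E'
import numpy as np, cv2
from station import arm
def snap(n,f):
    s=arm.snapshot(n); cv2.imwrite('pics/'+f,s['image']); np.savez('pics/'+f+'.npz',**s); return s
def cam(s): R=cv2.Rodrigues(np.array(s['rvec'],float))[0]; return R,np.array(s['tvec'],float).ravel(),np.array(s['camera_matrix'])
def ray(s,u,v):
    R,t,K=cam(s); d=R.T@np.linalg.inv(K)@np.array([u,v,1.]); return -R.T@t,d/np.linalg.norm(d)
def onz(s,u,v,z): c,d=ray(s,u,v); return c+d*(z-c[2])/d[2]
def tri(r1,r2):
    (a,d),(b,e)=r1,r2; k=np.linalg.lstsq(np.c_[d,-e],b-a,rcond=None)[0]; p,q=a+k[0]*d,b+k[1]*e; return (p+q)/2,np.linalg.norm(p-q)
def proj(s,P): return cv2.projectPoints(np.array(P,float).reshape(-1,3),np.array(s['rvec'],float),np.array(s['tvec'],float),np.array(s['camera_matrix']),None)[0].reshape(-1,2)
E
python3 - <<'E'
from h import *
np.set_printoptions(precision=4,suppress=True)
for n in('side','top'):
    s=snap(n,n+'0.png'); R,t,K=cam(s); print(n,-R.T@t,R[2],K[0,0])
o=arm.observe(); print({k:np.array(v) for k,v in o.items()})
E
```

```text
side [0.438  0.8878 0.6032] [ 0.1146 -0.8548 -0.5062] 411.614833779323
top [0.4417 0.1475 1.289 ] [ 0.1043  0.0048 -0.9945] 502.45005888480154
{'t': array(0.1), 'joint_positions': array([ 1.1765,  0.4267,  0.0739,  1.6066, -0.0341,  1.1108, -0.0671]), 'joint_velocities': array([ 0.0005, -0.0003,  0.0001, -0.0021,  0.001 ,  0.0005,  0.0018]), 'joint_efforts': array([  0.009 , -95.1523,   3.7712, -46.4399,   0.0197,   0.0065,
         0.    ]), 'eef_pos': array([ 0.1635, -0.6545,  0.2307]), 'tool_rot': array([-2.4755,  1.9333,  0.0015]), 'wrist_force': array([0.4225, 0.5171, 0.078 ]), 'torque': array([-0.0276,  0.026 , -0.0497]), 'gripper_width': array(0.0854)}
```

View pics/side0.png

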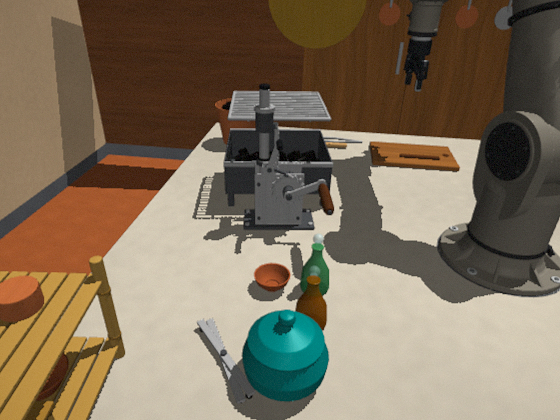

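View pics/top0.png

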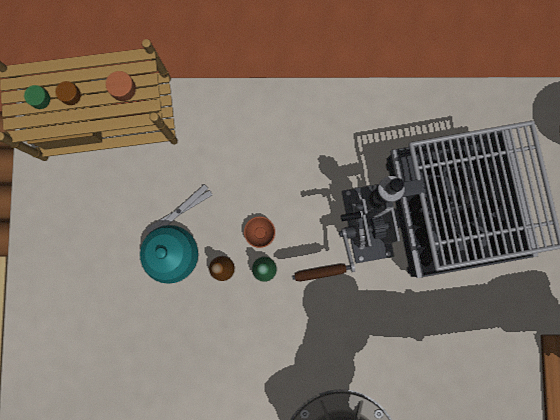

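Side view: winder at about (280,195), handle at (326,197), column top (264,88). Top view: handle from (295,276) to (348,267), column top about (392,187), cruet near (264,268) and bowl (258,230).

Run:
```python
from h import *
np.set_printoptions(precision=4,suppress=True)
T=dict(np.load('pics/top0.png.npz')); S=dict(np.load('pics/side0.png.npz'))
im=T['image'].astype(int); hsv=cv2.cvtColor(T['image'],cv2.COLOR_BGR2HSV)
m=np.zeros(im.shape[:2],np.uint8); m[255:290,285:358]=((hsv[255:290,285:358,1]>120)&(hsv[255:290,285:358,0]<20))*255
n,l,st,ce=cv2.connectedComponentsWithStats(m); i=1+np.argmax(st[1:,4]); print(st[i],ce[i])
c=np.argwhere(l==i)[:,::-1].astype(np.float32); r=cv2.minAreaRect(c); b=cv2.boxPoints(r); print(r)
P=[onz(T,*p,0.153) for p in b]; print(np.array(P))
cc=onz(T,*r[0],.153); print('handle',cc)
crops=[]
a=cv2.resize(T['image'][160:300,280:430],None,fx=2.6,fy=2.6*1,interpolation=cv2.INTER_CUBIC)
d=cv2.resize(S['image'][75:235,220:350],None,fx=3,fy=3,interpolation=cv2.INTER_CUBIC)
h=max(a.shape[0],d.shape[0]); o=np.zeros((h,a.shape[1]+d.shape[1],3),np.uint8); o[:a.shape[0],:a.shape[1]]=a; o[:d.shape[0],a.shape[1]:]=d
cv2.imwrite('pics/c1.png',o); print(o.shape,a.shape)
```

```text
[295 265  51  16 446] [320.0359 272.435 ]
((320.0402526855469, 272.22821044921875), (9.847835540771484, 50.977027893066406), 79.99201965332031)
[[0.4362 0.1168 0.153 ]
 [0.456  0.0038 0.153 ]
 [0.4343 0.0002 0.153 ]
 [0.4145 0.113  0.153 ]]
handle [0.4352 0.0585 0.153 ]
(480, 780, 3) (364, 390, 3)
```

View pics/c1.png

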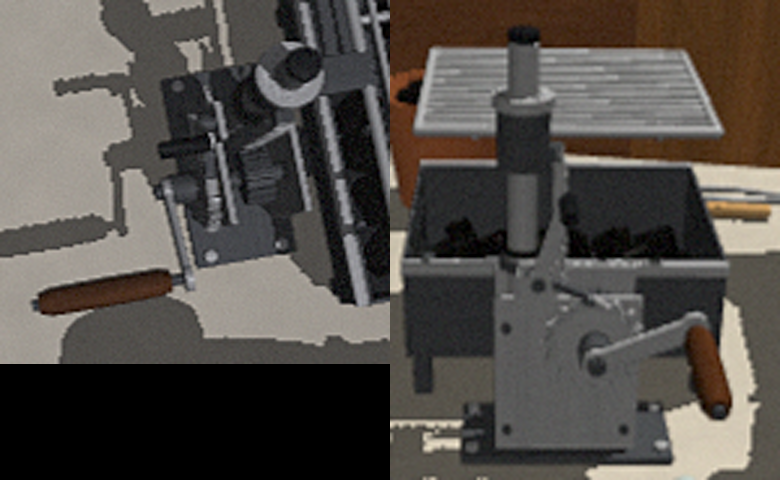

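```bash
cat >> h.py <<'E'
YAW=np.radians(9.95); O=np.array([.539,-.081,0])
def g2w(p,yaw=None,o=None):
    y=YAW if yaw is None else yaw; c,s=np.cos(y),np.sin(y); return (O if o is None else o)+np.array([[c,-s,0],[s,c,0],[0,0,1]])@np.array(p,float)
E
python3 - <<'E'
from h import *
np.set_printoptions(precision=4,suppress=True)
T=dict(np.load('pics/top0.png.npz')); S=dict(np.load('pics/side0.png.npz'))
for nm,p,u,v in [('col',(.06,0,.37),(395.4,184.6),(264,86)),('knob0',(.026,.056,.252),(361,215),None),('knob1',(.026,.098,.252),(342,218),(279.3,145)),('shaft end',(0,.084,.12),(342,232),(289,193)),('grip',(-.0783,.155,.1531),(320,272.3),(326,197)),('gripend',(-.0783,.212,.1531),(295,276),(328,211))]:
    w=g2w(p); print(nm,w,'top',proj(T,w)[0],u,'side',proj(S,w)[0],v)
    if v: print('   tri',tri(ray(T,*u),ray(S,*v)))
o=arm.observe(); print(cv2.Rodrigues(o['tool_rot'])[0])
for nm,u,z in [('oil',(264,268),.14),('bowl',(258,231),.035)]: print(nm,onz(T,*u,z))
E
```

```text
col [ 0.5981 -0.0706  0.37  ] top [398.3156 184.2742] (395.4, 184.6) side [264.9816  83.5147] (264, 86)
   tri (array([ 0.599 , -0.0663,  0.3652]), np.float64(0.0013345992373277903))
knob0 [ 0.5549 -0.0213  0.252 ] top [361.7775 214.4317] (361, 215) side [279.3502 140.4754] None
knob1 [0.5477 0.02   0.252 ] top [341.8704 217.9252] (342, 218) side [280.0362 147.2126] (279.3, 145)
   tri (array([0.5482, 0.0205, 0.2573]), np.float64(0.0024332008867574057))
shaft end [0.5245 0.0017 0.12  ] top [342.9621 233.5906] (342, 232) side [289.118  195.5004] (289, 193)
   tri (array([0.5261, 0.0049, 0.1287]), np.float64(0.0028480657103742185))
grip [0.4351 0.0581 0.1531] top [320.2037 272.282 ] (320, 272.3) side [325.7648 197.715 ] (326, 197)
   tri (array([0.4349, 0.0588, 0.1553]), np.float64(0.00035265884889155964))
gripend [0.4252 0.1143 0.1531] top [295.2201 276.7002] (295, 276) side [329.3111 210.485 ] (328, 211)
   tri (array([0.4274, 0.1147, 0.1518]), np.float64(0.0011486296263963555))
[[ 0.2423 -0.9702 -0.0004]
 [-0.9702 -0.2423  0.0011]
 [-0.0012  0.0001 -1.    ]]
oil [0.4447 0.1848 0.14  ]
bowl [0.5371 0.2035 0.035 ]
```

>>> apply_moves(delta_pos=[[0, 0, -0.8], [0, 0, -0.8], [0, 0, -0.8], [0, 0, -0.8], [0, 0, -0.8], [0, 0, -0.8], [0, 0, -0.8], [0, 0, -0.8], [0, -0.5, -0.8], [0, -0.9, 0]], spin=[0, 0, 0, 0, 0, 0, 0, 0, -0.3, -0.5], jaw=[0.4, 0.4, 0.4, 0.4, 0.4, 0.4, 0.4, 0.4, 0.4, 0.4], squeeze=20)

```text
t: 0.93
eef_pos: [0.2014, -0.6458, 0.4524]
tool_rot: [2.529, -1.856, 0.006]
wrist_force: [0.6, -0.5, 1.7]
gripper_width: 0.0343
```

>>> apply_moves(delta_pos=[[-0.1, -0.9, 0], [-0.1, -0.9, 0], [-0.1, -0.9, 0], [-0.1, -0.9, 0], [-0.1, -0.9, 0], [-0.1, -0.9, 0], [-0.1, -0.9, 0], [-0.1, -0.9, 0], [-0.1, -0.9, 0], [-0.1, -0.9, 0]], spin=[-0.5, -0.5, -0.5, -0.5, -0.5, -0.5, -0.5, -0.5, -0.5, -0.5], jaw=[0.4, 0.4, 0.4, 0.4, 0.4, 0.4, 0.4, 0.4, 0.4, 0.4])

```text
t: 1.77
eef_pos: [0.4278, -0.4908, 0.4468]
tool_rot: [-2.855, 1.31, 0.001]
wrist_force: [-0.1, -0.3, 0.5]
gripper_width: 0.0339
```

>>> apply_moves(delta_pos=[[-0.1, -0.9, 0], [-0.1, -0.9, 0], [-0.1, -0.9, 0], [-0.1, -0.9, 0], [-0.1, -0.9, 0], [-0.1, -0.9, 0], [-0.1, -0.9, 0], [-0.1, -0.9, 0], [-0.1, -0.9, 0], [-0.1, -0.9, 0]], spin=[-0.5, -0.5, -0.5, -0.5, -0.5, -0.5, -0.5, -0.5, -0.5, -0.5], jaw=[0.4, 0.4, 0.4, 0.4, 0.4, 0.4, 0.4, 0.4, 0.4, 0.4])

```text
t: 2.6
eef_pos: [0.5733, -0.2635, 0.4469]
tool_rot: [-3.059, 0.716, 0.001]
wrist_force: [1.0, 0.2, -0.5]
gripper_width: 0.034
```

```bash
cat >> h.py <<'E'
def st():
    o=arm.observe(); R=cv2.Rodrigues(np.array(o['tool_rot']))[0]; h=np.arctan2(R[1,0],R[0,0])
    c,s=np.cos(YAW),np.sin(YAW); G=np.array([[c,s,0],[-s,c,0],[0,0,1]]); p=np.array(o['eef_pos'])
    print('t',o['t'],'grill mm',(G@(p-O)*1e3).round(1),'heading err deg',round(np.degrees(h-YAW),2),'F grill',(G@np.array(o['wrist_force'])).round(2),'w',round(o['gripper_width']*1e3,1)); return R,p
def to(g): # g in grill m
    R,p=st(); print('tool units',(R.T@(g2w(g)-p)/.03).round(2))
E
python3 -c "
from h import *
to([.026,.084,.35])"
```

```text
t 2.6 grill mm [   2.3 -185.7  446.9] heading err deg -36.31 F grill [ 1.07  0.06 -0.51] w 34.0
tool units [-4.68 -7.71  3.23]
```

>>> apply_moves(delta_pos=[[-0.3, -0.9, 0], [-0.3, -0.9, 0], [-0.3, -0.9, 0], [-0.2, -0.9, 0], [-0.2, -0.9, 0], [-0.2, -0.9, 0], [-0.2, -0.9, 0], [-0.1, -0.9, 0], [0, -0.9, 0], [0, -0.9, 0]], spin=[-0.8, -0.8, -0.8, -0.8, -0.8, -0.8, -0.8, -0.8, -0.8, -0.7], jaw=[0.4, 0.4, 0.4, 0.4, 0.4, 0.4, 0.4, 0.4, 0.4, 0.4])

```text
t: 3.43
eef_pos: [0.5669, 0.0138, 0.4475]
tool_rot: [3.129, 0.277, 0.0]
wrist_force: [-0.3, -0.8, 0.2]
gripper_width: 0.034
```

```bash
python3 -c "
from h import *
to([.026,.084,.28])"
```

```text
t 3.4333 grill mm [ 43.9  88.6 447.5] heading err deg 0.16 F grill [-0.42 -0.71  0.16] w 34.0
tool units [-0.6   0.15  5.58]
```

>>> apply_moves(delta_pos=[[-0.3, 0.1, 0], [-0.3, 0.05, 0.3], [0, 0, 0.7], [0, 0, 0.8], [0, 0, 0.8], [0, 0, 0.8], [0, 0, 0.8], [0, 0, 0.8], [0, 0, 0.6], [0, 0, 0]], spin=[0, 0, 0, 0, 0, 0, 0, 0, 0, 0], jaw=[0.4, 0.4, 0.4, 0.4, 0.4, 0.4, 0.4, 0.4, 0.4, 0.4])

```text
t: 4.27
eef_pos: [0.5486, 0.0045, 0.2761]
tool_rot: [-3.129, -0.271, 0.007]
wrist_force: [-1.0, -0.3, 0.2]
gripper_width: 0.0341
```

```bash
python3 -c "
from h import *
to([.026,.084,.243])
s=snap('side','s1.png'); cv2.imwrite('pics/s1c.png',cv2.resize(s['image'][40:220,210:350],None,fx=4,fy=3.3,interpolation=2))"
```

```text
t 4.2667 grill mm [ 24.2  82.6 276.1] heading err deg -0.06 F grill [-1.01 -0.13  0.19] w 34.1
tool units [ 0.06 -0.05  1.1 ]
```

View pics/s1c.png

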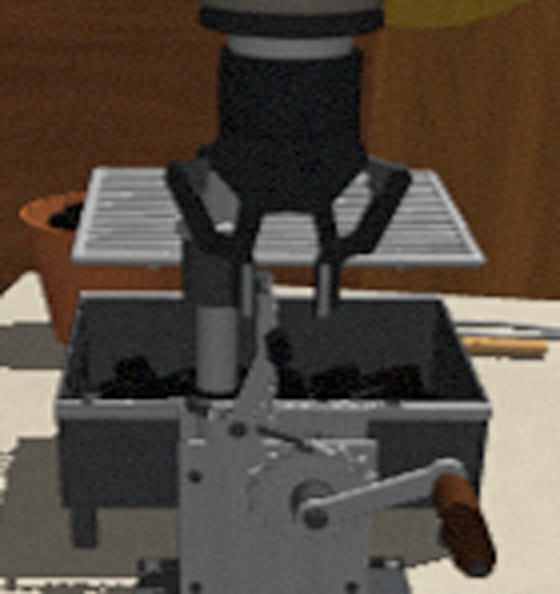

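Crop: finger tips at (245,315) and (325,315), with the knob (279,345) centred below them.

>>> apply_moves(delta_pos=[[0.06, 0, 0.4], [0, 0, 0.4], [0, 0, 0.4], [0, 0, 0], [0, 0, 0], [0, 0, 0], [0, 0, 0], [0, 0, 0], [0, 0, 0], [0, 0, 0]], spin=[0, 0, 0, 0, 0, 0, 0, 0, 0, 0], jaw=[0.4, 0.4, 0.4, 0.25, 0.0, 0.0, 0.0, 0.0, 0.0, 0.0])

```text
t: 5.15
eef_pos: [0.552, 0.0041, 0.2431]
tool_rot: [-3.13, -0.267, 0.001]
wrist_force: [2.7, 0.4, -16.7]
gripper_width: 0.0129
```

```bash
python3 -c "
from h import *
st()"
```

```text
t 5.15 grill mm [ 27.5  81.5 243.1] heading err deg -0.21 F grill [  2.71  -0.07 -16.68] w 12.9
```

>>> apply_moves(delta_pos=[[0.25, 0, -0.05], [0.25, 0, -0.05], [0.25, 0, 0], [0.25, 0, 0], [0.25, 0, 0.05], [0.2, 0, 0.05], [0, 0, 0], [0, 0, 0], [0, 0, 0], [0, 0, 0]], spin=[0, 0, 0, 0, 0, 0, 0, 0, 0, 0], jaw=[0, 0, 0, 0, 0, 0, 0, 0, 0, 0])

```text
t: 5.98
eef_pos: [0.5954, 0.0115, 0.2439]
tool_rot: [3.13, 0.266, -0.0]
wrist_force: [-8.8, -0.7, 7.1]
gripper_width: 0.0129
```

```bash
python3 -c "
from h import *
st()"
```

```text
t 5.9833 grill mm [ 71.5  81.4 243.9] heading err deg -0.22 F grill [-8.74  0.83  7.1 ] w 12.9
```

>>> apply_moves(delta_pos=[[0, 0, 0], [0, 0, 0], [0, 0, 0], [0, 0, -0.3], [0, 0, -0.7], [0, 0, -0.8], [-0.4, -0.5, -0.4], [-0.9, -0.7, 0], [-0.9, -0.7, 0], [-0.9, -0.5, 0]], spin=[0, 0, 0, 0, 0, 0, 0, 0, 0, 0], jaw=[0.4, 0.4, 0.4, 0.4, 0.4, 0.4, 0.6, 0.7, 0.7, 0.7])

```text
t: 6.82
eef_pos: [0.4903, 0.0683, 0.3101]
tool_rot: [-3.13, -0.268, -0.002]
wrist_force: [-0.8, 0.5, -0.3]
gripper_width: 0.0598
```

```bash
python3 -c "
from h import *
to([-.0783,.158,.190])
s=snap('side','s2.png'); cv2.imwrite('pics/s2c.png',cv2.resize(s['image'][40:240,210:370],None,fx=3.5,fy=3,interpolation=2))"
```

```text
t 6.8167 grill mm [-22.2 155.5 310.1] heading err deg -0.15 F grill [-0.68  0.62 -0.29] w 59.8
tool units [-1.88 -0.08  4.  ]
```

View pics/s2c.png

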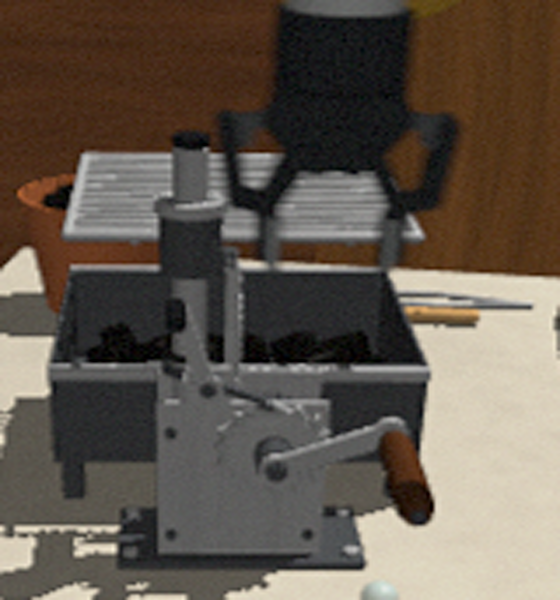

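The lever now leans to +x, with its knob at (178,315); the pawl is still in the wheel and the handle is at (408,480). Next, the handle.

>>> apply_moves(delta_pos=[[-0.9, -0.1, 0], [-0.98, 0, 0.3], [0, 0, 0.8], [0, 0, 0.8], [0, 0, 0.8], [0, 0, 0.8], [0, 0, 0.8], [0, 0, 0.8], [0, 0, 0.6], [0, 0, 0]], spin=[0, 0, 0, 0, 0, 0, 0, 0, 0, 0], jaw=[0.7, 0.7, 0.7, 0.7, 0.7, 0.7, 0.7, 0.7, 0.7, 0.7])

```text
t: 7.7
eef_pos: [0.4341, 0.0599, 0.1362]
tool_rot: [-3.13, -0.267, 0.006]
wrist_force: [-0.6, 0.4, -0.0]
gripper_width: 0.0597
```

```bash
python3 -c "
from h import *
to([-.0783,.158,.134])"
```

```text
t 7.7 grill mm [-79.  157.  136.2] heading err deg -0.2 F grill [-0.51  0.48 -0.  ] w 59.7
tool units [ 0.02 -0.03  0.07]
```

>>> apply_moves(delta_pos=[[0, 0, 0.07], [0, 0, 0], [0, 0, 0], [0, 0, 0], [0, 0, 0], [0, 0, 0], [0, 0, 0], [0, 0, 0], [0, 0, 0], [0, 0, 0]], spin=[0, 0, 0, 0, 0, 0, 0, 0, 0, 0], jaw=[0.5, 0.4, 0.3, 0.2, 0.1, 0.0, 0.0, 0.0, 0.0, 0.0], squeeze=30)

```text
t: 8.53
eef_pos: [0.4352, 0.0602, 0.1363]
tool_rot: [-3.13, -0.267, -0.0]
wrist_force: [-3.6, 1.1, 6.1]
gripper_width: 0.0248
```

```bash
cat >> h.py <<'E'
def plan(q1,n=10,cmd=None,z0=None,q0=None):
    """handle angle q1: tool-unit deltas along the circle from q0"""
    a=np.linspace(q0,q1,n+1)-1.2; X=.085*np.sin(a); Z=.085*np.cos(a)
    print(np.c_[np.diff(X),-np.diff(Z)].round(5)/.03)
def hs():
    R,p=st(); o=arm.observe(); c,s=np.cos(YAW),np.sin(YAW); d=p-O; x=c*d[0]+s*d[1]; z=d[2]+ZOFF-.12
    a=np.arctan2(x,z); F=np.array(o['wrist_force']); Fx=c*F[0]+s*F[1]
    print('q est',(a+1.2).round(3),'r mm',(1e3*np.hypot(x,z)).round(1),'Ftan(+lower)',(Fx*np.cos(a)-F[2]*np.sin(a)).round(2),'Frad',(Fx*np.sin(a)+F[2]*np.cos(a)).round(2))
ZOFF=.019
E
python3 -c "
from h import *
hs()"
```

```text
t 8.5333 grill mm [-77.8 157.  136.3] heading err deg -0.21 F grill [-3.36  1.69  6.12] w 24.8
q est 0.055 r mm 85.5 Ftan(+lower) 4.19 Frad 5.59
```

>>> apply_moves(delta_pos=[[-0.03, 0, 0.07], [-0.03, 0, 0.07], [-0.03, 0, 0.07], [-0.02, 0, 0.07], [-0.02, 0, 0.07], [-0.02, 0, 0.07], [-0.02, 0, 0.07], [-0.01, 0, 0.07], [-0.01, 0, 0.06], [0, 0, 0]], spin=[0, 0, 0, 0, 0, 0, 0, 0, 0, 0], jaw=[0, 0, 0, 0, 0, 0, 0, 0, 0, 0])

```text
t: 9.37
eef_pos: [0.4298, 0.0592, 0.1174]
tool_rot: [-3.13, -0.267, -0.001]
wrist_force: [2.1, 0.5, 2.4]
gripper_width: 0.0246
```

```bash
python3 -c "
from h import *
hs()
s=snap('side','s3.png'); cv2.imwrite('pics/s3c.png',cv2.resize(s['image'][90:240,230:350],None,fx=5,fy=4,interpolation=2))"
```

```text
t 9.3667 grill mm [-83.4 156.9 117.4] heading err deg -0.22 F grill [2.16 0.09 2.43] w 24.6
q est -0.176 r mm 85.0 Ftan(+lower) 2.8 Frad -1.65
```

View pics/s3c.png

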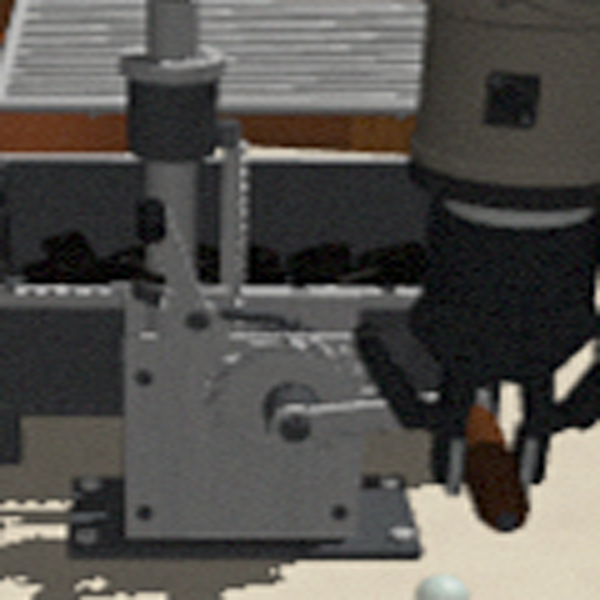

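Pawl bar (195,315)–(300,320) now sits clear of the wheel and the handle is held between the pads. Lowering.

>>> apply_moves(delta_pos=[[0.02, 0, -0.08], [0.02, 0, -0.08], [0.02, 0, -0.08], [0.03, 0, -0.08], [0.03, 0, -0.08], [0.03, 0, -0.08], [0.03, 0, -0.08], [0.03, 0, -0.08], [0.04, 0, -0.08], [0, 0, 0]], spin=[0, 0, 0, 0, 0, 0, 0, 0, 0, 0], jaw=[0, 0, 0, 0, 0, 0, 0, 0, 0, 0])

```text
t: 10.25
eef_pos: [0.4368, 0.0605, 0.1396]
tool_rot: [3.13, 0.267, -0.001]
wrist_force: [-6.5, 0.8, 8.4]
gripper_width: 0.0247
```

```bash
python3 -c "
from h import *
hs()
for a,b in [(.1,.4),(.4,.7),(.7,1.),(1.,1.3),(1.3,1.6),(1.6,1.8)]: print(a,b); plan(b,3,q0=a)"
```

```text
t 10.25 grill mm [-76.3 157.  139.6] heading err deg -0.21 F grill [-6.25  1.93  8.39] w 24.7
q est 0.098 r mm 85.5 Ftan(+lower) 4.66 Frad 9.37
0.1 0.4
[[ 0.141      -0.24566667]
 [ 0.16466667 -0.23033333]
 [ 0.187      -0.21266667]]
0.4 0.7
[[ 0.20733333 -0.193     ]
 [ 0.22533333 -0.17133333]
 [ 0.24133333 -0.148     ]]
0.7 1.0
[[ 0.255      -0.12333333]
 [ 0.266      -0.097     ]
 [ 0.27433333 -0.07      ]]
1.0 1.3
[[ 0.28       -0.04233333]
 [ 0.283      -0.014     ]
 [ 0.283       0.014     ]]
1.3 1.6
[[0.28       0.04233333]
 [0.27433333 0.07      ]
 [0.266      0.097     ]]
1.6 1.8
[[0.17133333 0.07933333]
 [0.16566667 0.09066667]
 [0.15933333 0.10133333]]
```

>>> apply_moves(delta_pos=[[0.045, 0, -0.085], [0.045, 0, -0.085], [0.045, 0, -0.085], [0.055, 0, -0.08], [0.055, 0, -0.08], [0.055, 0, -0.08], [0.06, 0, -0.075], [0.06, 0, -0.075], [0.06, 0, -0.075], [0, 0, 0]], spin=[0, 0, 0, 0, 0, 0, 0, 0, 0, 0], jaw=[0, 0, 0, 0, 0, 0, 0, 0, 0, 0])

```text
t: 11.08
eef_pos: [0.4512, 0.0632, 0.1615]
tool_rot: [-3.13, -0.267, 0.0]
wrist_force: [-8.1, 1.3, 13.6]
gripper_width: 0.0244
```

```bash
python3 -c "
from h import *
hs()"
```

```text
t 11.0833 grill mm [-61.5 157.1 161.5] heading err deg -0.2 F grill [-7.73  2.69 13.56] w 24.4
q est 0.406 r mm 86.3 Ftan(+lower) 4.25 Frad 15.01
```

>>> apply_moves(delta_pos=[[0.05, 0, -0.09], [0.05, 0, -0.09], [0.05, 0, -0.09], [0.07, 0, -0.08], [0.07, 0, -0.07], [0.07, 0, -0.06], [0.08, 0, -0.05], [0.08, 0, -0.05], [0.08, 0, -0.05], [0, 0, 0]], spin=[0, 0, 0, 0, 0, 0, 0, 0, 0, 0], jaw=[0, 0, 0, 0, 0, 0, 0, 0, 0, 0])

```text
t: 11.92
eef_pos: [0.4711, 0.0663, 0.1797]
tool_rot: [-3.129, -0.267, -0.006]
wrist_force: [18.4, 3.3, -22.7]
gripper_width: 0.0244
```

```bash
python3 -c "
from h import *
hs()"
```

```text
t 11.9167 grill mm [-41.4 156.9 179.7] heading err deg -0.21 F grill [ 18.65   0.1  -22.68] w 24.4
q est 0.715 r mm 88.9 Ftan(+lower) 5.93 Frad -28.76
```

```bash
cat >> h.py <<'E'
ZOFF=.0162
def go(q1,n=9):
    hs(); o=arm.observe(); R=cv2.Rodrigues(np.array(o['tool_rot']))[0]; p=np.array(o['eef_pos'])
    c,s=np.cos(YAW),np.sin(YAW); d=p-O; x=c*d[0]+s*d[1]-.0003; q0=np.arctan2(x,d[2]+ZOFF-.12)+1.2
    for q in np.linspace(q0,q1,4)[1:]:
        a=q-1.2; g=[.085*np.sin(a)+.0003,.157,.12+.085*np.cos(a)-ZOFF]; w=g2w(g); u=R.T@(w-p)/.03; print('q',q.round(3),'per-row x',(u[0]/n*3).round(3),'z',(u[2]/n*3).round(3),'ytot',u[1].round(3)); p=w
E
python3 -c "
from h import *
go(1.0)"
```

```text
t 11.9167 grill mm [-41.4 156.9 179.7] heading err deg -0.21 F grill [ 18.65   0.1  -22.68] w 24.4
q est 0.7 r mm 86.5 Ftan(+lower) 5.49 Frad -28.85
q 0.798 per-row x 0.094 z -0.026 ytot -0.006
q 0.899 per-row x 0.09 z -0.033 ytot -0.001
q 1.0 per-row x 0.092 z -0.023 ytot -0.001
```

>>> apply_moves(delta_pos=[[0.09, 0, -0.026], [0.09, 0, -0.026], [0.09, 0, -0.026], [0.09, 0, -0.033], [0.09, 0, -0.033], [0.09, 0, -0.033], [0.09, 0, -0.023], [0.09, 0, -0.023], [0.09, 0, -0.023], [0, 0, 0]], spin=[0, 0, 0, 0, 0, 0, 0, 0, 0, 0], jaw=[0, 0, 0, 0, 0, 0, 0, 0, 0, 0])

```text
t: 12.75
eef_pos: [0.494, 0.0707, 0.1875]
tool_rot: [-3.129, -0.267, -0.003]
wrist_force: [4.6, 5.0, -0.8]
gripper_width: 0.0249
```

```bash
python3 -c "
from h import *
go(1.3)"
```

```text
t 12.75 grill mm [-18.1 157.1 187.5] heading err deg -0.19 F grill [ 5.42  4.12 -0.81] w 24.9
q est 0.987 r mm 85.7 Ftan(+lower) 5.13 Frad -1.94
q 1.089 per-row x 0.1 z -0.008 ytot 0.004
q 1.195 per-row x 0.099 z -0.006 ytot -0.001
q 1.3 per-row x 0.099 z 0.005 ytot -0.001
```

Near-neutral radially; the load reads about 5 N. Continue.

>>> apply_moves(delta_pos=[[0.1, 0, -0.008], [0.1, 0, -0.008], [0.1, 0, -0.008], [0.1, 0, -0.006], [0.1, 0, -0.006], [0.1, 0, -0.006], [0.1, 0, 0.005], [0.1, 0, 0.005], [0.1, 0, 0.005], [0, 0, 0]], spin=[0, 0, 0, 0, 0, 0, 0, 0, 0, 0], jaw=[0, 0, 0, 0, 0, 0, 0, 0, 0, 0])

```text
t: 13.58
eef_pos: [0.5213, 0.0756, 0.1889]
tool_rot: [-3.129, -0.267, -0.005]
wrist_force: [4.8, 4.9, 6.4]
gripper_width: 0.0247
```

```bash
python3 -c "
from h import *
go(1.6)"
```

```text
t 13.5833 grill mm [  9.6 157.3 188.9] heading err deg -0.19 F grill [5.59 3.97 6.42] w 24.7
q est 1.312 r mm 85.6 Ftan(+lower) 4.83 Frad 7.0
q 1.406 per-row x 0.09 z 0.021 ytot 0.009
q 1.503 per-row x 0.089 z 0.023 ytot -0.001
q 1.6 per-row x 0.086 z 0.032 ytot -0.001
```

>>> apply_moves(delta_pos=[[0.09, 0, 0.012], [0.09, 0, 0.012], [0.09, 0, 0.012], [0.09, 0, 0.023], [0.09, 0, 0.023], [0.09, 0, 0.023], [0.086, 0, 0.032], [0.086, 0, 0.032], [0.086, 0, 0.032], [0, 0, 0]], spin=[0, 0, 0, 0, 0, 0, 0, 0, 0, 0], jaw=[0, 0, 0, 0, 0, 0, 0, 0, 0, 0])

```text
t: 14.42
eef_pos: [0.5449, 0.0798, 0.1827]
tool_rot: [-3.129, -0.267, -0.005]
wrist_force: [6.5, 6.4, 5.2]
gripper_width: 0.0243
```

```bash
python3 -c "
from h import *
go(1.8)"
```

```text
t 14.4167 grill mm [ 33.6 157.4 182.7] heading err deg -0.18 F grill [7.54 5.17 5.23] w 24.3
q est 1.603 r mm 85.8 Ftan(+lower) 4.89 Frad 7.77
q 1.667 per-row x 0.054 z 0.033 ytot 0.012
q 1.733 per-row x 0.055 z 0.03 ytot -0.0
q 1.8 per-row x 0.053 z 0.034 ytot -0.0
```

>>> apply_moves(delta_pos=[[0.057, 0, 0.026], [0.057, 0, 0.026], [0.057, 0, 0.026], [0.055, 0, 0.03], [0.055, 0, 0.03], [0.055, 0, 0.03], [0.053, 0, 0.034], [0.053, 0, 0.034], [0.053, 0, 0.034], [0, 0, 0]], spin=[0, 0, 0, 0, 0, 0, 0, 0, 0, 0], jaw=[0, 0, 0, 0, 0, 0, 0, 0, 0, 0])

```text
t: 15.25
eef_pos: [0.5596, 0.0825, 0.1746]
tool_rot: [-3.128, -0.268, -0.006]
wrist_force: [8.1, 6.3, 3.4]
gripper_width: 0.0247
```

```bash
sed -i 's/\.085\*np.sin(a)+.0003/.086*np.sin(a)+.0003/; s/\.12+\.085\*np/.12+.086*np/' h.py; python3 -c "
from h import *
go(1.9)"
```

```text
t 15.25 grill mm [ 48.5 157.5 174.6] heading err deg -0.17 F grill [9.03 4.78 3.4 ] w 24.7
q est 1.801 r mm 85.9 Ftan(+lower) 5.53 Frad 7.91
q 1.832 per-row x 0.029 z 0.016 ytot 0.016
q 1.866 per-row x 0.026 z 0.02 ytot -0.0
q 1.9 per-row x 0.025 z 0.021 ytot -0.0
```

>>> apply_moves(delta_pos=[[0.03, 0.005, 0.014], [0.03, 0.005, 0.014], [0.03, 0.005, 0.014], [0.026, 0, 0.02], [0.026, 0, 0.02], [0.026, 0, 0.02], [0.025, 0, 0.021], [0.025, 0, 0.021], [0.025, 0, 0.021], [0, 0, 0]], spin=[0, 0, 0, 0, 0, 0, 0, 0, 0, 0], jaw=[0, 0, 0, 0, 0, 0, 0, 0, 0, 0])

```text
t: 16.08
eef_pos: [0.5664, 0.0836, 0.1695]
tool_rot: [-3.128, -0.268, -0.005]
wrist_force: [6.2, 9.6, 0.9]
gripper_width: 0.0245
```

```bash
python3 -c "
from h import *
go(2.0)"
```

```text
t 16.0833 grill mm [ 55.4 157.4 169.5] heading err deg -0.15 F grill [7.78 8.43 0.94] w 24.5
q est 1.901 r mm 85.9 Ftan(+lower) 5.34 Frad 5.73
q 1.932 per-row x 0.026 z 0.019 ytot 0.013
q 1.966 per-row x 0.024 z 0.022 ytot -0.0
q 2.0 per-row x 0.023 z 0.023 ytot -0.0
```

>>> apply_moves(delta_pos=[[0.027, -0.005, 0.018], [0.027, -0.005, 0.018], [0.027, -0.005, 0.018], [0.025, 0, 0.022], [0.025, 0, 0.022], [0.025, 0, 0.022], [0.023, 0, 0.023], [0.023, 0, 0.023], [0.023, 0, 0.023], [0, 0, 0]], spin=[0, 0, 0, 0, 0, 0, 0, 0, 0, 0], jaw=[0, 0, 0, 0, 0, 0, 0, 0, 0, 0])

```text
t: 16.92
eef_pos: [0.5727, 0.0848, 0.1635]
tool_rot: [-3.129, -0.268, -0.003]
wrist_force: [5.6, 7.4, -1.8]
gripper_width: 0.0246
```

```bash
python3 -c "
from h import *
go(2.1)"
```

```text
t 16.9167 grill mm [ 61.8 157.5 163.5] heading err deg -0.16 F grill [ 6.8   6.35 -1.76] w 24.6
q est 2.003 r mm 86.0 Ftan(+lower) 5.99 Frad 3.67
q 2.033 per-row x 0.024 z 0.021 ytot 0.015
q 2.067 per-row x 0.021 z 0.024 ytot -0.0
q 2.1 per-row x 0.02 z 0.025 ytot -0.0
```

>>> apply_moves(delta_pos=[[0.024, -0.003, 0.021], [0.024, -0.003, 0.021], [0.024, -0.003, 0.021], [0.022, 0, 0.024], [0.022, 0, 0.024], [0.022, 0, 0.024], [0.02, 0, 0.025], [0.02, 0, 0.025], [0.02, 0, 0.025], [0, 0, 0]], spin=[0, 0, 0, 0, 0, 0, 0, 0, 0, 0], jaw=[0, 0, 0, 0, 0, 0, 0, 0, 0, 0])

```text
t: 17.75
eef_pos: [0.5783, 0.0858, 0.157]
tool_rot: [-3.129, -0.267, -0.003]
wrist_force: [6.0, 5.8, -2.6]
gripper_width: 0.0245
```

```bash
python3 -c "
from h import *
go(2.2)"
```

```text
t 17.75 grill mm [ 67.5 157.5 157. ] heading err deg -0.18 F grill [ 6.9   4.68 -2.59] w 24.5
q est 2.103 r mm 86.0 Ftan(+lower) 6.31 Frad 3.81
q 2.134 per-row x 0.021 z 0.023 ytot 0.016
q 2.167 per-row x 0.018 z 0.026 ytot -0.0
q 2.2 per-row x 0.017 z 0.026 ytot -0.0
```

>>> apply_moves(delta_pos=[[0.022, -0.003, 0.023], [0.022, -0.003, 0.023], [0.022, -0.003, 0.023], [0.019, 0, 0.026], [0.019, 0, 0.026], [0.019, 0, 0.026], [0.017, 0, 0.026], [0.017, 0, 0.026], [0.017, 0, 0.026], [0, 0, 0]], spin=[0, 0, 0, 0, 0, 0, 0, 0, 0, 0], jaw=[0, 0, 0, 0, 0, 0, 0, 0, 0, 0])

```text
t: 18.58
eef_pos: [0.5832, 0.0867, 0.1501]
tool_rot: [-3.129, -0.267, -0.002]
wrist_force: [4.7, 6.1, -3.8]
gripper_width: 0.0245
```

```bash
python3 -c "
from h import *
go(2.3)"
```

```text
t 18.5833 grill mm [ 72.5 157.5 150.1] heading err deg -0.19 F grill [ 5.69  5.18 -3.81] w 24.5
q est 2.202 r mm 86.0 Ftan(+lower) 6.28 Frad 2.74
q 2.234 per-row x 0.019 z 0.026 ytot 0.018
q 2.267 per-row x 0.016 z 0.028 ytot -0.0
q 2.3 per-row x 0.015 z 0.028 ytot -0.0
```

>>> apply_moves(delta_pos=[[0.019, -0.003, 0.026], [0.019, -0.003, 0.026], [0.019, -0.003, 0.026], [0.016, 0, 0.028], [0.016, 0, 0.028], [0.016, 0, 0.028], [0.015, 0, 0.028], [0.015, 0, 0.028], [0.015, 0, 0.028], [0, 0, 0]], spin=[0, 0, 0, 0, 0, 0, 0, 0, 0, 0], jaw=[0, 0, 0, 0, 0, 0, 0, 0, 0, 0])

```text
t: 19.42
eef_pos: [0.5873, 0.0874, 0.1425]
tool_rot: [-3.13, -0.267, -0.001]
wrist_force: [4.4, 4.0, -3.9]
gripper_width: 0.0244
```

```bash
python3 -c "
from h import *
go(2.4)"
```

```text
t 19.4167 grill mm [ 76.7 157.5 142.5] heading err deg -0.19 F grill [ 5.06  3.13 -3.94] w 24.4
q est 2.304 r mm 85.9 Ftan(+lower) 5.8 Frad 2.75
q 2.335 per-row x 0.017 z 0.026 ytot 0.016
q 2.367 per-row x 0.013 z 0.029 ytot -0.0
q 2.4 per-row x 0.012 z 0.029 ytot -0.0
```

>>> apply_moves(delta_pos=[[0.017, -0.003, 0.026], [0.017, -0.003, 0.026], [0.017, -0.003, 0.026], [0.013, 0, 0.029], [0.013, 0, 0.029], [0.013, 0, 0.029], [0.012, 0, 0.029], [0.012, 0, 0.029], [0.012, 0, 0.029], [0, 0, 0]], spin=[0, 0, 0, 0, 0, 0, 0, 0, 0, 0], jaw=[0, 0, 0, 0, 0, 0, 0, 0, 0, 0])

```text
t: 20.25
eef_pos: [0.5906, 0.088, 0.135]
tool_rot: [-3.13, -0.267, -0.0]
wrist_force: [4.0, 4.3, -3.7]
gripper_width: 0.0249
```

```bash
python3 -c "
from h import *
go(2.5)"
```

```text
t 20.25 grill mm [ 80.1 157.5 135. ] heading err deg -0.21 F grill [ 4.64  3.51 -3.74] w 24.9
q est 2.4 r mm 85.9 Ftan(+lower) 5.17 Frad 2.97
q 2.432 per-row x 0.015 z 0.029 ytot 0.017
q 2.466 per-row x 0.01 z 0.031 ytot -0.0
q 2.5 per-row x 0.009 z 0.031 ytot -0.0
```

>>> apply_moves(delta_pos=[[0.015, -0.003, 0.028], [0.015, -0.003, 0.028], [0.015, -0.003, 0.028], [0.01, 0, 0.03], [0.01, 0, 0.03], [0.01, 0, 0.03], [0.009, 0, 0.03], [0.009, 0, 0.03], [0.009, 0, 0.03], [0, 0, 0]], spin=[0, 0, 0, 0, 0, 0, 0, 0, 0, 0], jaw=[0, 0, 0, 0, 0, 0, 0, 0, 0, 0])

```text
t: 21.08
eef_pos: [0.5933, 0.0885, 0.127]
tool_rot: [3.13, 0.266, -0.001]
wrist_force: [0.3, 0.3, -6.7]
gripper_width: 0.0246
```

```bash
python3 -c "
from h import *
go(2.6)
s=snap('side','s4.png'); cv2.imwrite('pics/s4c.png',cv2.resize(s['image'][70:240,210:350],None,fx=4.5,fy=3.5,interpolation=2))"
```

```text
t 21.0833 grill mm [ 82.8 157.6 127. ] heading err deg -0.22 F grill [ 0.36  0.23 -6.66] w 24.6
q est 2.498 r mm 86.0 Ftan(+lower) 6.51 Frad -1.45
q 2.531 per-row x 0.012 z 0.031 ytot 0.019
q 2.566 per-row x 0.007 z 0.032 ytot -0.0
q 2.6 per-row x 0.006 z 0.032 ytot -0.0
```

View pics/s4c.png

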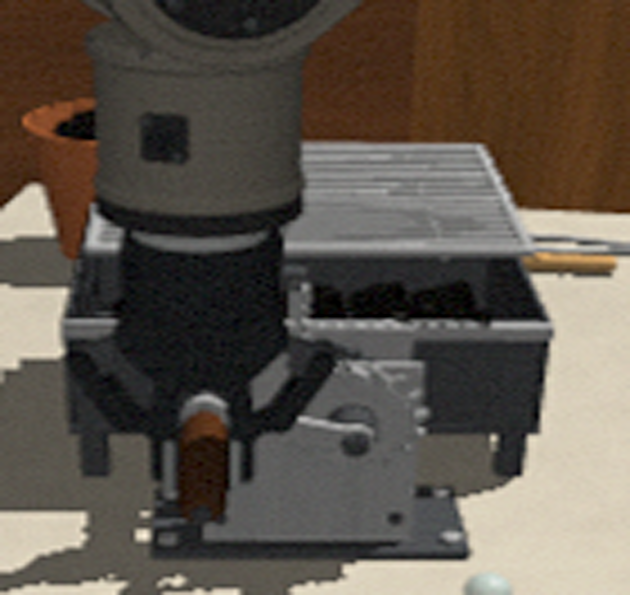

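Handle (205,460) is still pinched at the right of the circle, and the grate is visibly lower. Continue.

>>> apply_moves(delta_pos=[[0.011, 0, 0.031], [0.011, 0, 0.031], [0.011, 0, 0.031], [0.007, 0, 0.032], [0.007, 0, 0.032], [0.007, 0, 0.032], [0.006, 0, 0.032], [0.006, 0, 0.032], [0.006, 0, 0.032], [0, 0, 0]], spin=[0, 0, 0, 0, 0, 0, 0, 0, 0, 0], jaw=[0, 0, 0, 0, 0, 0, 0, 0, 0, 0])

```text
t: 21.97
eef_pos: [0.5954, 0.0889, 0.1184]
tool_rot: [3.13, 0.267, -0.001]
wrist_force: [-4.3, -1.7, -7.0]
gripper_width: 0.0244
```

```bash
python3 -c "
from h import *
go(2.68)"
```

```text
t 21.9667 grill mm [ 84.9 157.6 118.4] heading err deg -0.21 F grill [-4.57 -0.97 -7.01] w 24.4
q est 2.6 r mm 86.1 Ftan(+lower) 6.14 Frad -5.7
q 2.627 per-row x 0.006 z 0.025 ytot 0.019
q 2.653 per-row x 0.003 z 0.025 ytot -0.0
q 2.68 per-row x 0.003 z 0.025 ytot -0.0
```

>>> apply_moves(delta_pos=[[-0.002, 0, 0.026], [-0.002, 0, 0.026], [0, 0, 0.026], [0, 0, 0.026], [0, 0, 0.026], [0, 0, 0.026], [0, 0, 0.026], [0, 0, 0.026], [0, 0, 0.026], [0, 0, 0]], spin=[0, 0, 0, 0, 0, 0, 0, 0, 0, 0], jaw=[0, 0, 0, 0, 0, 0, 0, 0, 0, 0])

```text
t: 22.8
eef_pos: [0.5959, 0.089, 0.1117]
tool_rot: [-3.13, -0.267, -0.001]
wrist_force: [1.5, -2.7, -6.0]
gripper_width: 0.0245
```

```bash
python3 -c "
from h import *
go(2.77)"
```

```text
t 22.8 grill mm [ 85.4 157.6 111.7] heading err deg -0.22 F grill [ 1.01 -2.91 -6.03] w 24.5
q est 2.678 r mm 85.8 Ftan(+lower) 6.09 Frad 0.45
q 2.709 per-row x 0.008 z 0.029 ytot 0.021
q 2.739 per-row x 0.001 z 0.029 ytot -0.0
q 2.77 per-row x 0.0 z 0.029 ytot 0.0
```

>>> apply_moves(delta_pos=[[0.002, 0, 0.029], [0.001, 0, 0.029], [0.001, 0, 0.029], [0, 0, 0.029], [0, 0, 0.029], [0, 0, 0.029], [0, 0, 0.029], [0, 0, 0.029], [0, 0, 0.029], [0, 0, 0]], spin=[0, 0, 0, 0, 0, 0, 0, 0, 0, 0], jaw=[0, 0, 0, 0, 0, 0, 0, 0, 0, 0])

```text
t: 23.63
eef_pos: [0.596, 0.0891, 0.1039]
tool_rot: [-3.13, -0.267, -0.001]
wrist_force: [5.7, -1.9, -6.8]
gripper_width: 0.0244
```

```bash
python3 -c "
from h import *
go(2.85)"
```

```text
t 23.6333 grill mm [ 85.5 157.7 103.9] heading err deg -0.21 F grill [ 5.27 -2.89 -6.81] w 24.4
q est 2.77 r mm 85.5 Ftan(+lower) 6.82 Frad 5.26
q 2.797 per-row x 0.008 z 0.026 ytot 0.024
q 2.823 per-row x -0.001 z 0.026 ytot 0.0
q 2.85 per-row x -0.002 z 0.025 ytot 0.0
```

>>> apply_moves(delta_pos=[[0.004, 0, 0.026], [0.003, 0, 0.026], [0.002, 0, 0.026], [0, 0, 0.026], [0, 0, 0.026], [0, 0, 0.026], [-0.001, 0, 0.026], [-0.001, 0, 0.026], [-0.001, 0, 0.026], [0, 0, 0]], spin=[0, 0, 0, 0, 0, 0, 0, 0, 0, 0], jaw=[0, 0, 0, 0, 0, 0, 0, 0, 0, 0])

```text
t: 24.47
eef_pos: [0.5957, 0.0891, 0.0968]
tool_rot: [3.13, 0.267, -0.0]
wrist_force: [3.0, -2.5, -2.9]
gripper_width: 0.0243
```

```bash
python3 -c "
from h import *
go(2.93)"
```

```text
t 24.4667 grill mm [ 85.3 157.7  96.8] heading err deg -0.21 F grill [ 2.51 -2.95 -2.9 ] w 24.3
q est 2.853 r mm 85.6 Ftan(+lower) 2.68 Frad 2.74
q 2.879 per-row x 0.006 z 0.025 ytot 0.023
q 2.904 per-row x -0.003 z 0.024 ytot 0.0
q 2.93 per-row x -0.004 z 0.024 ytot 0.0
```

Pull dropped from 6.8 to 2.7 N: the grate is touching down. Small step next.

>>> apply_moves(delta_pos=[[0, 0, 0.015], [0, 0, 0.015], [0, 0, 0.015], [0, 0, 0.015], [-0.002, 0, 0.015], [-0.002, 0, 0.015], [0, 0, 0], [0, 0, 0], [0, 0, 0], [0, 0, 0]], spin=[0, 0, 0, 0, 0, 0, 0, 0, 0, 0], jaw=[0, 0, 0, 0, 0, 0, 0, 0, 0, 0])

```text
t: 25.3
eef_pos: [0.5956, 0.089, 0.0941]
tool_rot: [-3.13, -0.267, 0.0]
wrist_force: [-0.1, -3.2, 0.6]
gripper_width: 0.0246
```

```bash
python3 -c "
from h import *
go(2.93)"
```

```text
t 25.3 grill mm [ 85.1 157.7  94.1] heading err deg -0.22 F grill [-0.61 -3.15  0.59] w 24.6
q est 2.884 r mm 85.7 Ftan(+lower) -0.52 Frad -0.67
q 2.9 per-row x 0.005 z 0.015 ytot 0.022
q 2.915 per-row x -0.002 z 0.014 ytot 0.0
q 2.93 per-row x -0.002 z 0.014 ytot 0.0
```

Pull is about zero, so the grate is seated. Let go and rise.

>>> apply_moves(delta_pos=[[0, 0, 0], [0, 0, 0], [0, 0, 0], [0, 0, 0], [0, 0, -0.2], [0, 0, -0.6], [0, 0, -0.9], [0, 0, -0.9], [0, 0, -0.9], [0, 0, -0.9]], spin=[0, 0, 0, 0, 0, 0, 0, 0, 0, 0], jaw=[0.4, 0.5, 0.6, 0.7, 0.7, 0.7, 0.7, 0.7, 0.7, 0.7], squeeze=20)

```text
t: 26.13
eef_pos: [0.5954, 0.0892, 0.228]
tool_rot: [-3.13, -0.267, -0.0]
wrist_force: [1.7, -0.4, -0.8]
gripper_width: 0.0597
```

```bash
python3 -c "
from h import *
to([.0715,.083,.290])"
```

```text
t 26.1333 grill mm [ 85.  157.9 228. ] heading err deg -0.19 F grill [ 1.63 -0.74 -0.84] w 59.7
tool units [-0.44  2.5  -2.07]
```

>>> apply_moves(delta_pos=[[0, 0, -0.9], [0, 0, -0.9], [-0.2, 0.4, -0.3], [-0.2, 0.6, 0], [-0.04, 0.6, 0], [0, 0.6, 0], [0, 0.3, 0], [0, 0, 0], [0, 0, 0], [0, 0, 0]], spin=[0, 0, 0, 0, 0, 0, 0, 0, 0, 0], jaw=[0.5, 0.5, 0.45, 0.45, 0.45, 0.45, 0.45, 0.45, 0.45, 0.45])

```text
t: 26.97
eef_pos: [0.5952, 0.0143, 0.2893]
tool_rot: [-3.129, -0.269, -0.0]
wrist_force: [-0.1, 0.6, 0.3]
gripper_width: 0.0385
```

```bash
python3 -c "
from h import *
to([.0715,.083,.243])
s=snap('side','s5.png'); cv2.imwrite('pics/s5c.png',cv2.resize(s['image'][60:240,210:350],None,fx=4.2,fy=3.3,interpolation=2))"
```

```text
t 26.9667 grill mm [ 71.8  84.1 289.3] heading err deg -0.14 F grill [-0.04  0.57  0.31] w 38.5
tool units [-0.01  0.04  1.54]
```

View pics/s5c.png

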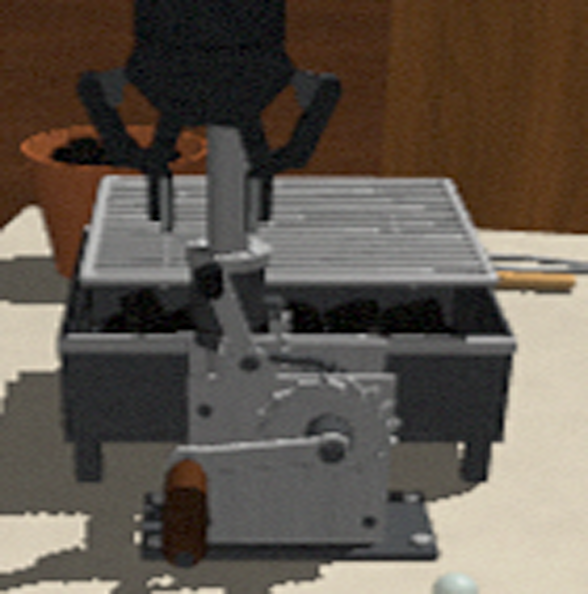

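Knob at (208,278) lies midway under the tips (165 and 262); the grate is down and the crank stayed put. Descend and pinch, then move by −44 mm.

>>> apply_moves(delta_pos=[[0, 0, 0.4], [0, 0, 0.5], [0, 0, 0.4], [0, 0, 0.2], [0, 0, 0], [0, 0, 0], [0, 0, 0], [0, 0, 0], [0, 0, 0], [0, 0, 0]], spin=[0, 0, 0, 0, 0, 0, 0, 0, 0, 0], jaw=[0.45, 0.45, 0.45, 0.45, 0.25, 0.0, 0.0, 0.0, 0.0, 0.0])

```text
t: 27.85
eef_pos: [0.595, 0.013, 0.2442]
tool_rot: [-3.13, -0.267, 0.001]
wrist_force: [-5.9, 0.3, -3.6]
gripper_width: 0.0127
```

```bash
python3 -c "
from h import *
to([.0265,.083,.243])"
```

```text
t 27.85 grill mm [ 71.4  82.9 244.2] heading err deg -0.21 F grill [-5.71  1.33 -3.65] w 12.7
tool units [-1.5   0.    0.04]
```

>>> apply_moves(delta_pos=[[-0.25, 0, -0.05], [-0.25, 0, -0.05], [-0.25, 0, 0], [-0.25, 0, 0], [-0.25, 0, 0.05], [-0.24, 0, 0.05], [0, 0, 0], [0, 0, 0], [0, 0, 0], [0, 0, 0]], spin=[0, 0, 0, 0, 0, 0, 0, 0, 0, 0], jaw=[0, 0, 0, 0, 0, 0, 0, 0, 0, 0])

```text
t: 28.68
eef_pos: [0.5512, 0.0052, 0.2455]
tool_rot: [3.13, 0.266, 0.002]
wrist_force: [-3.2, 0.1, 11.1]
gripper_width: 0.0125
```

```bash
python3 -c "
from h import *
st()"
```

```text
t 28.6833 grill mm [ 27.   82.8 245.5] heading err deg -0.23 F grill [-3.16  0.64 11.09] w 12.5
```

>>> apply_moves(delta_pos=[[0, 0, 0], [0, 0, 0], [0, 0, 0], [0, 0, -0.3], [0, 0, -0.7], [0, 0, -0.9], [-0.3, -0.6, -0.8], [-0.8, -0.9, -0.3], [-0.8, -0.9, 0], [0, 0, 0]], spin=[0, 0, 0, 0, 0, 0, 0, 0, 0, 0], jaw=[0.45, 0.45, 0.45, 0.45, 0.45, 0.45, 0.45, 0.45, 0.45, 0.45])

```text
t: 29.52
eef_pos: [0.4793, 0.0711, 0.336]
tool_rot: [3.129, 0.275, 0.003]
wrist_force: [1.1, 0.0, 0.4]
gripper_width: 0.0385
```

```bash
python3 -c "
from h import *
st()
s=snap('side','s6.png'); cv2.imwrite('pics/s6c.png',cv2.resize(s['image'][60:240,210:350],None,fx=4.2,fy=3.3,interpolation=2))"
```

```text
t 29.5167 grill mm [-32.5 160.1 336. ] heading err deg 0.09 F grill [ 1.05 -0.17  0.37] w 38.5
```

View pics/s6c.png

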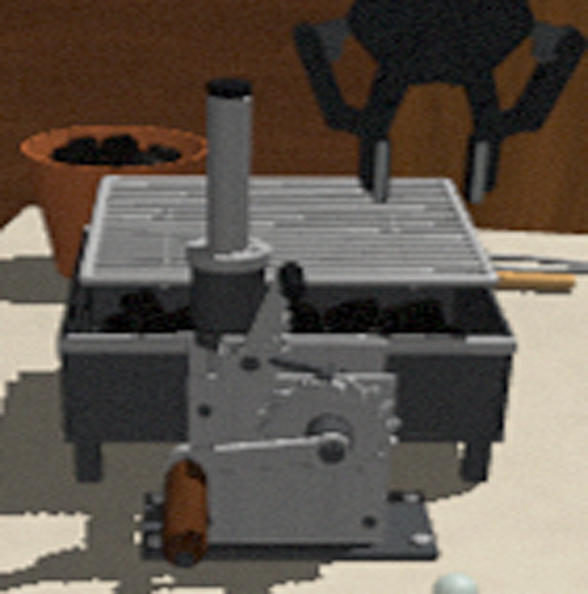

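Lever leans back to −x, with its knob at (291,278). The pawl slopes down onto the wheel at (330,376), the grate sits low and still, and the hand is clear. Handing in.

```bash
python3 -c "
from h import *
print(arm.finish_job())"
```

```text
the job is handed in; nothing more can be done
None
```

The job is handed in. I flipped the lever to lowering, wound the crank up about 0.23 rad until the pawl let go, and let the grate down in hand. When the grate was down I released the crank and flipped the lever back to holding. It took about 30 s of the 72 s allowed, and the hand-in reports no verdict.

- **Landing:** the pull at the handle stayed around 4 to 7 N on the way down. It fell to 2.7 N and then to −0.5 N at a crank angle of about 2.88 rad, and I stopped there. The crank and grate stayed put when I let go.
- **Final picture and position:** the knob was left at x ≈ 27 mm, which is the holding side. The picture shows the pawl's bar sloping down onto the wheel, the grate low and the hand clear. I judged the pawl's seating from the picture only and did not measure the tip's distance.
- **Other things on the bench:** I did not measure their positions again at the end. The arm was not taken near them.
- **Side load:** my path was off by about 2 mm partway down, which put up to about 29 N radially on the handle. I corrected the path, and the radial force then stayed below 8 N.

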